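# Set out the smear-staining station

## Robot

A 7-joint arm with a two-finger parallel gripper is mounted at the origin on the work surface. World frame = base frame: x ahead of the robot, y to its left, z up, the work surface at z = 0. Lengths are in m, angles in degrees, forces in N, time in s.
With the tool pointing down it reaches from about 0.425 to 0.95 m from the base axis. Payload 16.7 kg.
Tool frame: the origin (TCP) lies at the very end of the fingers, on their centre line; the grasp point (between the pads) lies 19 mm behind it; x points along the fingers, y is the direction in which the jaws open and shut, and the axes are right-handed (so a half turn about x gives the same grasp; the last joint's range is limited). The gripper opens to 94 mm and grips with 3 to 60 N. Pads are 16 mm wide; open, the fingers measure 119 mm over their backs; the gripper's body (75 mm by 177 mm) begins 78 mm behind the grasp point.
Start: joints at [-78.925, 24.414, 4.234, 92.017, -1.954, 63.644, -3.845], TCP at [0.227, 0.636, 0.205] pointing down, gripper open.
Joint ranges: [-163.25, 163.25], [-28.42, 122.38], [-70.27, 78.77], [12.13, 141.07], [-58.53, 238.53], [9.26, 117.41], [-156.51, 156.51]. Speed limits (degrees/s): [108.29, 108.29, 136.94, 136.94, 172.46, 172.46, 172.46].

## Interface

Orientations are given as a 3x3 rotation matrix whose columns are the frame's x, y, z axes.
In Python, from station import status, vision, arm gives the robot as it stands. The module is installed in compiled form; this text tells all that it offers.
- The arm moves only by the tool move_arm, never from a script. Its argument "commands" is a list of rows, each a list of 7 numbers: the opening, from 0 (shut) to 1 (fully open), then the shift along the tool's x, y, z in units of 40 mm (1.0 is 40 mm), then the turn, a rotation vector about the tool's x, y, z in units of 5 degrees (1.0 is 5 degrees). In form: [[jaw, x, y, z, ax, ay, az], ...]. A call has 1 to 5 rows; each row is the pose to reach, as a shift and turn from the pose commanded when the call began, along the tool's axes at that moment; what a row does not reach only later rows make up. A row lasts 1/12 s, in which the tool goes at most 41.7 mm and 7.16 degrees, less where a joint would pass 70% of its speed; a pose out of reach is approached as far as the arm can. A call with a gripper value outside its range is refused whole. The fingers move at their own pace and stop on an object; "grip_force" is the grip in N (left out, the last holds). Time passes only in rows, so rows that repeat a pose let the fingers close. It gives the time, the measured TCP pose, the force and the opening at its end, in the units of the state.
- status.observe(): the state, without advancing time (a new reading comes with each control period).
- vision.get_image(name): name is "side" or "top"; returns a dict with "frame" (420x560x3 uint8, red, green, blue), "depth" (420x560 float32, m along the optical axis (not along the pixel's ray), 0 where there is no reading), "fx", "fy", "cx", "cy" (pixels), "eye" and "rotation" of the camera in the world. Camera axes: x right, y down, z forward; pixel columns grow to the right and rows downward; lengths in m; the calibration is good to about 2 mm. A picture is of the moment at which its call begins.
- arm.job_done(): hands the job in, once; it reports no verdict.
The state is a dict: "clock": time; "joint_positions": joint angles; "dq": joint speeds; "joint_efforts": joint torques, N m; "tool_pos": TCP position; "tool_rot": TCP orientation; "ft_force": force on the tool from outside, world axes, zero at the start; "moment": the same for the moment, N m; "opening": finger opening in m.
Only numpy, scipy, OpenCV 4.12 (cv2) and the standard library are available. Lean on these libraries where they do the work, as an engineer would, in place of code of your own. Each camera call takes 0.05 s, during which the arm holds its last target. There are 200 camera calls.

## Task

Set out the staining station on the teal mat from the grey tray, left, right, front and back being the mat's own (its front edge is the one nearest the robot): stand the amber bottle midway between the steel trough and the yellow slide box, the white bottle directly behind the amber bottle with about 3 cm clear between them, and the violet jar directly in front of the middle of the trough's front end, also about 3 cm clear of it; lay the timer face up on top of the slide box, centred and square with it. Keep bottles and jar upright, set them down gently, and do not disturb the red-lidded pot or the steel beaker.

Things in the scene. Friction and masses are not known exactly. Their poses are not given: they have to be found in the camera images.
- mat: Fixed teal bench mat, 250 x 340 mm, 4 mm thick, on the work surface. Origin: centre of its underside (its top is 4 mm above). x runs across its short width from its front edge (towards the robot) to its back edge, y along its length to the left, z up. It may be turned up to 17 degrees.
- trough: Fixed open stainless steel staining trough on the mat, 90 (x) x 60 (y) mm, 28 mm high, with two glass slides across rails at the height of its rim. Origin: centre of its underside, on the mat's top. Axes parallel to the mat's. It stands 115 mm from the mat's centre on the mat's y axis, at its left or right end (varies).
- slide_box: Fixed closed yellow slide box with a flat top, 70 (x) x 84 (y) mm, 32 mm high, standing on the mat 115 mm from its centre at the other end than the trough. Origin: centre of its underside. Axes parallel to the mat's.
- amber: Loose amber glass stain bottle with a black cap and paper label, body diameter 42 mm, 90 mm high, about 0.14 kg; the shoulder begins 55 mm up, grip it below. Origin: centre of its underside, z up along its axis. Starts upright in the grey tray.
- white: Loose opaque white buffer bottle with a blue cap, body diameter 50 mm, 100 mm high, about 0.17 kg; the shoulder begins 60 mm up, grip it below. Origin: centre of its underside, z up along its axis. Starts upright in the grey tray.
- jar: Loose squat violet jar with a white lid, straight-sided, diameter 48 mm, 55 mm high with its lid, about 0.1 kg. Origin: centre of its underside, z up along its axis. Starts upright in the grey tray.
- timer: Loose flat square white digital timer, 56 x 56 mm, 18 mm thick, lying face up with a dark display and a red and a green button on top, about 0.07 kg. Origin: centre of its underside; x and y parallel to its sides, z up. Starts in the grey tray, turned up to 15 degrees from it.
- pot: Loose specimen pot with a red lid, diameter 36 mm, 50 mm high, standing in the middle of the grey tray among the things to be moved. Leave it alone. Origin: centre of its underside.
- beaker: Loose empty steel beaker, 46 mm across the rim, 60 mm high, standing on the mat near its back left corner. Leave it alone. Origin: centre of its underside.
- tray: Fixed grey supply tray, 250 (x) x 260 (y) mm, rim 14 mm high, floor 4 mm thick, turned up to 17 degrees, to the left or right of the mat. Origin: centre of its underside; x away from the robot, y to the left. The bottles, jar and timer stand on its floor in shuffled order at the corners of a square, about 60 mm from its centre along x and y; the pot is at its centre.
Mind the look-alikes: they are no part of the job. What is shaped like the white but pink is not meant.

How it is judged:
By the outcome, as a careful person would: the job done as asked, in the order asked, and still so for the second after the job is handed in, with the robot touching nothing.
It also fails if it takes over 120 s, if anything falls off the work surface, if the arm or the gripper's body presses on something with over 40 N, if the wrist force passes 120 N, or if a joint passes its speed limit or range.

## Working session

There is one attempt and no reset: what is moved stays moved. The work goes in short steps, Python scripts to look and compute and a tool call to move; the robot and the scene stay as the last step left them, time stands still between calls to the robot, and variables do not carry over. Pictures are saved under pics/ and viewed, about 12 in all and at most 16, crops included, and the job is handed in when it is done.

Besides the shell and the picture viewer there is one more tool, called after "Call:" as name(argument=value, ...) on one line, values as JSON. move_arm: Moves the arm, as the interface text tells. Its arguments: {"type":"object","properties":{"commands":{"type":"array","items":{"type":"array","items":{"type":"number"}}},"grip_force":{"type":"number"}},"required":["commands"]}

```bash
mkdir -p pics
cat > h.py <<'E'
import numpy as np, cv2
from station import status, vision, arm
def look(n,save=None):
    d=vision.get_image(n)
    if save: cv2.imwrite('pics/'+save,d['frame'][:,:,::-1])
    return d
def world(d):
    h,w=d['depth'].shape; u,v=np.meshgrid(np.arange(w),np.arange(h)); z=d['depth']
    p=np.stack([(u-d['cx'])/d['fx']*z,(v-d['cy'])/d['fy']*z,z],-1)
    return p@np.array(d['rotation']).T+np.array(d['eye'])
E
python3 - <<'E'
from h import *
s=status.observe();print(s)
for n in('top','side'):
    d=look(n,n+'1.png');np.save(n+'.npy',world(d));print(n,d['eye'],d['rotation'],d['fx'])
E
```

```text
{'clock': 0.0, 'joint_positions': array([-78.92277196,  24.45055881,   4.23130894,  92.0522732 ,
        -1.95553881,  63.64439844,  -3.84227128]), 'dq': array([ 0.00738933, -0.05267151,  0.04047222, -0.03382167,  0.0231803 ,
        0.00562462, -0.04003781]), 'joint_efforts': array([ 4.02547366e-04, -9.35818791e+01,  3.66751872e+00, -4.54186392e+01,
       -4.87935136e-02,  2.04749935e-02,  1.28037336e-04]), 'tool_pos': array([0.22677609, 0.63528869, 0.20476478]), 'tool_rot': array([[-3.73781664e-04,  3.36162299e-01,  9.41803997e-01],
       [-1.25586922e-03,  9.41803162e-01, -3.36162500e-01],
       [-9.99999142e-01, -1.30843403e-03,  7.01471324e-05]]), 'ft_force': array([ 0.79961641,  0.91867157, -0.34687883]), 'moment': array([0.0398092 , 0.02978011, 0.01319785]), 'opening': 0.09401274226723498}
top [0.33182974 0.01376641 1.14396292] [[-0.01297476 -0.97605027  0.21715781]
 [-0.99990383  0.01160142 -0.00759792]
 [ 0.00489662 -0.21723551 -0.97610694]] 400.63532523760574
side [ 0.56788356 -0.72011824  0.93979366] [[ 0.99984837 -0.01737859 -0.00110512]
 [-0.01270125 -0.77121723  0.63644533]
 [-0.01191281 -0.63633479 -0.77132103]] 531.5604063679508
```

View pics/top1.png

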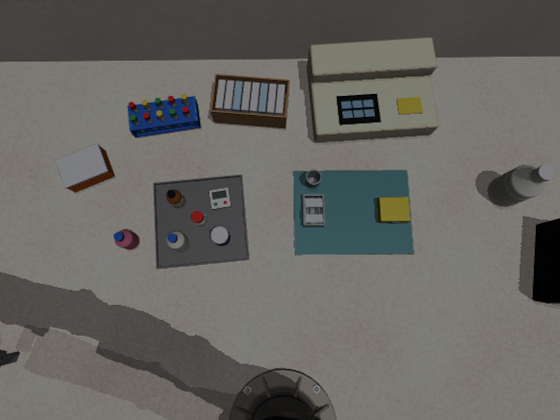

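View pics/side1.png

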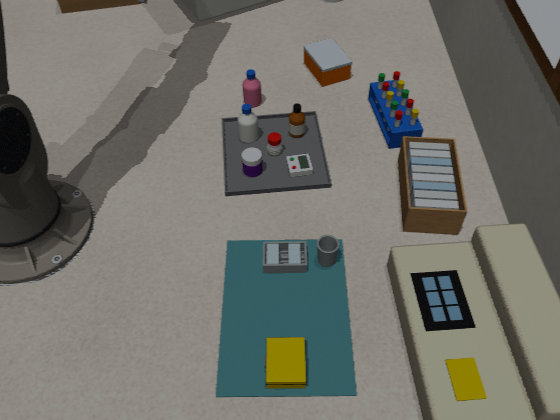

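The white bottle with the blue cap is at top(176,240) and side(248,125). The pink look-alike, outside the tray, is at top(126,238) and side(252,90). The amber bottle is at (174,198), the jar at (220,235), the timer at (220,198) and the pot at (197,217). The trough is at the left end of the mat (314,210), the box at the right end (394,210), and the beaker at (313,178). Next I measure from the clouds and confirm with a crop.

Run:
```python
from h import *
T=cv2.imread('pics/top1.png');S=cv2.imread('pics/side1.png')
cv2.imwrite('pics/crop1.png',np.hstack([cv2.resize(T[165:275,105:255],(545,400),interpolation=2),cv2.resize(S[60:200,215:335],(343,400),interpolation=2)])[:, :800])
def rect(p,name):
    p=p.astype(np.float32);lo=cv2.minAreaRect(p*1000);print(name,len(p),[np.round(x,1) for x in lo],)
for n,img in(('top',T),('side',S)):
    P=np.load(n+'.npy');hsv=cv2.cvtColor(img,cv2.COLOR_BGR2HSV);H,Sa,V=cv2.split(hsv)
    x,y,z=P[...,0],P[...,1],P[...,2]
    print(n,'table z',np.median(z[(abs(x-.6)<.3)&(abs(y)<.1)&(z<.02)]))
    m=(abs(H.astype(int)-92)<10)&(Sa>80)&(z<.012)&(z>-.01)&(x>.4)&(x<.9)
    m=cv2.morphologyEx(m.astype(np.uint8),cv2.MORPH_OPEN,np.ones((3,3)))>0
    rect(P[m][:,:2],'mat'); M=m
    m=(abs(H.astype(int)-27)<6)&(Sa>150)&(z>.025)&(z<.045)&(x<.7)
    rect(P[m][:,:2],'box');print(np.median(z[m]))
    # components of height>0.02 in area
    for zl,zh in((.012,.2),):
      m=((z>zl)&(z<zh)&(x>.4)&(x<.72)&(y<.5)&(y>-.35)).astype(np.uint8)
      k,lab,st,c=cv2.connectedComponentsWithStats(m)
      for i in range(1,k):
        if st[i,4]<60: continue
        q=P[lab==i];zt=np.percentile(q[:,2],97);t=q[q[:,2]>zt-.008]
        (cx,cy),r=cv2.minEnclosingCircle((t[:,:2]*1000).astype(np.float32))
        print(' px',c[i].round(),'n',st[i,4],'ztop',zt.round(4),'topcirc',round(cx,1),round(cy,1),'r',round(r,1),'rect',[np.round(v,1) for v in cv2.minAreaRect((t[:,:2]*1000).astype(np.float32))])
```

```text
top table z -0.0007887390796108562
mat 7658 [array([ 569.1, -213.1]), array([337.5, 246.1]), np.float64(89.4)]
box 692 [array([ 524.9, -509.7]), array([466.4,  84.5]), np.float64(77.1)]
0.03511069952877932
 px [107. 169.] n 151 ztop 0.0621 topcirc 696.2 498.4 r 22.2 rect [array([696.6, 491.9]), array([44.3, 17.1]), np.float64(3.3)]
 px [313. 178.] n 195 ztop 0.0655 topcirc 656.1 -99.4 r 23.3 rect [array([657.1, -98.4]), array([42.2, 44.7]), np.float64(87.7)]
 px [220. 198.] n 375 ztop 0.025 topcirc 607.7 168.8 r 37.1 rect [array([607.7, 169.6]), array([56.3, 55.8]), np.float64(9.3)]
 px [176. 198.] n 249 ztop 0.0943 topcirc 604.6 292.3 r 10.5 rect [array([604. , 292.9]), array([20.1, 18.9]), np.float64(45.0)]
 px [314. 210.] n 536 ztop 0.0342 topcirc 567.3 -98.1 r 52.3 rect [array([567.6, -99.2]), array([60.4, 88.2]), np.float64(89.4)]
 px [390. 210.] n 628 ztop 0.039 topcirc 566.8 -318.8 r 46.7 rect [array([ 565.9, -318.3]), array([63.6, 72.6]), np.float64(89.8)]
 px [199. 218.] n 165 ztop 0.0563 topcirc 548.7 227.6 r 16.6 rect [array([548.4, 226.4]), array([30.4, 31.4]), np.float64
[... 1059 characters left out ...]
550.6, 229.5]), array([31.8, 35. ]), np.float64(17.6)]
 px [252. 161.] n 489 ztop 0.06 topcirc 497.9 165.7 r 25.9 rect [array([497.1, 164.6]), array([45.1, 49.3]), np.float64(3.8)]
 px [300. 164.] n 439 ztop 0.0235 topcirc 610.4 172.7 r 38.9 rect [array([609.9, 171.3]), array([55.9, 59.6]), np.float64(9.0)]
 px [327. 249.] n 550 ztop 0.0641 topcirc 658.0 -95.8 r 25.3 rect [array([658.1, -97.7]), array([43.8, 47.1]), np.float64(21.7)]
 px [284. 255.] n 1079 ztop 0.0329 topcirc 571.2 -97.4 r 54.0 rect [array([570.5, -97.5]), array([64.2, 89.8]), np.float64(89.4)]
 px [285. 354.] n 1356 ztop 0.0375 topcirc 568.2 -317.0 r 46.8 rect [array([ 567.6, -316.8]), array([66.3, 72.3]), np.float64(90.0)]
```

View pics/crop1.png

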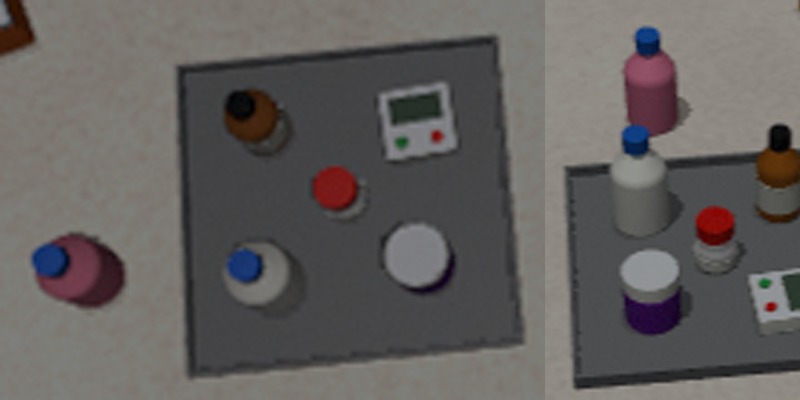

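The crop confirms it: the white bottle stands in the tray at the near left, and the pink one is outside the tray. First I turn the tool so its y axis matches world y, then travel to above the amber bottle.

Call:
move_arm(commands=[[1, 0, 0, 0, -1, 0, 0], [1, 0, 0, 0, -2, 0, 0], [1, 0, 0, 0, -3, 0, 0], [1, 0, 0, 0, -3.93, 0, 0], [1, 0, 0, 0, -3.93, 0, 0]], grip_force=20)

```text
clock: 0.52
tool_pos: [0.2269, 0.6354, 0.2051]
tool_rot: [[-0.0, -0.004, 1.0], [-0.001, 1.0, 0.004], [-1.0, -0.001, -0.0]]
ft_force: [0.7, 0.4, -0.2]
opening: 0.0937
```

Call:
move_arm(commands=[[1, 0, -0.57, 0.63, 0, 0, 0], [1, 0, -1.14, 1.26, 0, 0, 0], [1, 0, -1.71, 1.89, 0, 0, 0], [1, 0, -2.28, 2.52, 0, 0, 0], [1, 0, -2.86, 3.15, 0, 0, 0]])

```text
clock: 0.93
tool_pos: [0.3538, 0.52, 0.2053]
tool_rot: [[-0.0, 0.003, 1.0], [-0.0, 1.0, -0.003], [-1.0, -0.0, -0.0]]
ft_force: [-0.5, 0.4, -0.1]
opening: 0.0944
```

Call:
move_arm(commands=[[1, 0, -0.57, 0.63, 0, 0, 0], [1, 0, -1.14, 1.26, 0, 0, 0], [1, 0, -1.71, 1.89, 0, 0, 0], [1, 0, -2.28, 2.52, 0, 0, 0], [1, 0, -2.86, 3.15, 0, 0, 0]])

```text
clock: 1.35
tool_pos: [0.4799, 0.4056, 0.2054]
tool_rot: [[-0.0, 0.003, 1.0], [-0.0, 1.0, -0.003], [-1.0, -0.0, -0.0]]
ft_force: [0.7, 0.8, 0.1]
opening: 0.0941
```

Call:
move_arm(commands=[[1, 0, -0.57, 0.63, 0, 0, 0], [1, 0, -1.14, 1.26, 0, 0, 0], [1, 0, -1.71, 1.89, 0, 0, 0], [1, 0, -2.28, 2.52, 0, 0, 0], [1, 0, -2.86, 3.16, 0, 0, 0]])

```text
clock: 1.77
tool_pos: [0.6062, 0.2913, 0.2054]
tool_rot: [[-0.0, 0.003, 1.0], [-0.0, 1.0, -0.003], [-1.0, -0.0, -0.0]]
ft_force: [0.3, 0.8, 0.8]
opening: 0.0938
```

Call:
move_arm(commands=[[1, 0.3, 0, 0, 0, 0, 0], [1, 0.6, 0, 0, 0, 0, 0], [1, 0.8, 0, 0, 0, 0, 0], [1, 1, 0, 0, 0, 0, 0], [1, 1, 0, 0, 0, 0, 0]])

```text
clock: 2.18
tool_pos: [0.6036, 0.2934, 0.1634]
tool_rot: [[-0.003, -0.001, 1.0], [-0.001, 1.0, 0.001], [-1.0, -0.001, -0.003]]
ft_force: [-0.2, -0.2, -0.7]
opening: 0.0944
```

Call:
move_arm(commands=[[1, 0.5, 0, 0.02, 0, 0, 0], [1, 1.1, 0, 0.03, 0, 0, 0], [1, 1.7, 0, 0.03, 0, 0, 0], [1, 2.3, 0, 0.03, 0, 0, 0], [1, 2.7, 0, 0.03, 0, 0, 0]])

```text
clock: 2.6
tool_pos: [0.6052, 0.2932, 0.0556]
tool_rot: [[-0.001, -0.001, 1.0], [-0.0, 1.0, 0.001], [-1.0, -0.0, -0.001]]
ft_force: [-0.9, 0.1, -0.4]
opening: 0.094
```

Call:
move_arm(commands=[[1, 0.4, 0, 0, 0, 0, 0], [1, 0.7, 0, 0, 0, 0, 0], [1, 0.9, 0, 0, 0, 0, 0], [1, 1.05, 0, 0, 0, 0, 0], [1, 1.05, 0, 0, 0, 0, 0]])

```text
clock: 3.02
tool_pos: [0.6061, 0.2927, 0.0147]
tool_rot: [[-0.001, -0.0, 1.0], [-0.0, 1.0, 0.0], [-1.0, -0.0, -0.001]]
ft_force: [-1.1, -0.3, -0.1]
opening: 0.094
```

Call:
move_arm(commands=[[0.3, 0, 0, 0, 0, 0, 0], [0.3, 0, 0, 0, 0, 0, 0], [0.3, 0, 0, 0, 0, 0, 0], [0.3, 0, 0, 0, 0, 0, 0], [0.3, 0, 0, 0, 0, 0, 0]])

```text
clock: 3.43
tool_pos: [0.6067, 0.2926, 0.0159]
tool_rot: [[0.0, -0.0, 1.0], [0.0, 1.0, 0.0], [-1.0, 0.0, 0.0]]
ft_force: [-0.5, -0.3, 0.4]
opening: 0.0643
```

Call:
move_arm(commands=[[0.3, 0, 0, 0, 0, 0, 0], [0.3, 0, 0, 0, 0, 0, 0], [0.3, 0, 0, 0, 0, 0, 0], [0.3, 0, 0, 0, 0, 0, 0], [0.3, 0, 0, 0, 0, 0, 0]])

```text
clock: 3.85
tool_pos: [0.6065, 0.2927, 0.0156]
tool_rot: [[0.0, -0.0, 1.0], [0.0, 1.0, 0.0], [-1.0, 0.0, 0.0]]
ft_force: [-0.1, 0.8, 1.4]
opening: 0.0417
```

Call:
move_arm(commands=[[0.3, 0, 0, 0, 0, 0, 0], [0.3, -0.2, 0, 0, 0, 0, 0], [0.3, -0.5, 0, 0, 0, 0, 0], [0.3, -0.9, 0, 0, 0, 0, 0], [0.3, -1.3, 0, 0, 0, 0, 0]])

```text
clock: 4.27
tool_pos: [0.6065, 0.2922, 0.0688]
tool_rot: [[-0.0, 0.0, 1.0], [-0.0, 1.0, -0.0], [-1.0, -0.0, -0.0]]
ft_force: [-0.1, -0.4, -1.8]
opening: 0.0415
```

Call:
move_arm(commands=[[0.3, -0.4, 0, 0, 0, 0, 0], [0.3, -0.8, 0, 0, 0, 0, 0], [0.3, -1.1, -0.2, 0, 0, 0, 0], [0.3, -1.2, -0.6, -0.03, 0, 0, 0], [0.3, -1.2, -1.1, -0.07, 0, 0, 0]])

```text
clock: 4.68
tool_pos: [0.604, 0.248, 0.1169]
tool_rot: [[0.002, -0.001, 1.0], [0.001, 1.0, 0.001], [-1.0, 0.001, 0.002]]
ft_force: [-0.3, 0.1, -2.1]
opening: 0.0416
```

Call:
move_arm(commands=[[0.3, 0, -0.7, -0.05, 0, 0, 0], [0.3, 0, -1.4, -0.1, 0, 0, 0], [0.3, 0, -2.1, -0.15, 0, 0, 0], [0.3, 0, -2.8, -0.2, 0, 0, 0], [0.3, 0, -3.5, -0.25, 0, 0, 0]])

```text
clock: 5.1
tool_pos: [0.5928, 0.1053, 0.1153]
tool_rot: [[-0.001, 0.001, 1.0], [-0.001, 1.0, -0.001], [-1.0, -0.001, -0.001]]
ft_force: [-0.3, 0.2, -1.7]
opening: 0.0415
```

Call:
move_arm(commands=[[0.3, 0, -0.7, -0.05, 0, 0, 0], [0.3, 0, -1.4, -0.1, 0, 0, 0], [0.3, 0, -2.1, -0.15, 0, 0, 0], [0.3, 0, -2.8, -0.2, 0, 0, 0], [0.3, 0, -3.5, -0.25, 0, 0, 0]])

```text
clock: 5.52
tool_pos: [0.5823, -0.0345, 0.1154]
tool_rot: [[-0.001, 0.001, 1.0], [-0.0, 1.0, -0.001], [-1.0, -0.0, -0.001]]
ft_force: [1.1, -0.6, -1.7]
opening: 0.0413
```

Call:
move_arm(commands=[[0.3, 0, -0.7, -0.05, 0, 0, 0], [0.3, 0, -1.4, -0.1, 0, 0, 0], [0.3, 0, -2.1, -0.18, 0, 0, 0], [0.3, 0, -2.7, -0.26, 0, 0, 0], [0.3, 0, -3.2, -0.32, 0, 0, 0]])

```text
clock: 5.93
tool_pos: [0.5689, -0.1631, 0.1154]
tool_rot: [[-0.001, 0.003, 1.0], [-0.001, 1.0, -0.003], [-1.0, -0.001, -0.001]]
ft_force: [1.2, -0.8, -1.5]
opening: 0.0414
```

Call:
move_arm(commands=[[0.3, 0, -0.4, -0.03, 0, 0, 0], [0.3, 0, -0.8, -0.05, 0, 0, 0], [0.3, 0, -1.1, -0.06, 0, 0, 0], [0.3, 0, -1.27, -0.06, 0, 0, 0], [0.3, 0, -1.27, -0.06, 0, 0, 0]])

```text
clock: 6.35
tool_pos: [0.5677, -0.2123, 0.1154]
tool_rot: [[-0.0, 0.002, 1.0], [-0.001, 1.0, -0.002], [-1.0, -0.001, -0.0]]
ft_force: [-0.7, -0.1, -1.8]
opening: 0.0415
```

Call:
move_arm(commands=[[0.3, 0, 0, 0, 0, 0, 0], [0.3, 0, 0, 0, 0, 0, 0], [0.3, 0, 0, 0, 0, 0, 0], [0.3, 0, 0, 0, 0, 0, 0], [0.3, 0, 0, 0, 0, 0, 0]])

```text
clock: 6.77
tool_pos: [0.5687, -0.2097, 0.1155]
tool_rot: [[0.0, -0.001, 1.0], [0.0, 1.0, 0.001], [-1.0, 0.0, 0.0]]
ft_force: [0.3, -0.4, -2.2]
opening: 0.0414
```

Call:
move_arm(commands=[[0.3, 0.4, 0, 0, 0, 0, 0], [0.3, 0.8, 0, 0, 0, 0, 0], [0.3, 1.2, 0, 0, 0, 0, 0], [0.3, 1.6, 0, 0, 0, 0, 0], [0.3, 1.9, 0, 0, 0, 0, 0]])

```text
clock: 7.18
tool_pos: [0.5683, -0.2098, 0.0383]
tool_rot: [[-0.001, -0.001, 1.0], [0.0, 1.0, 0.001], [-1.0, 0.0, -0.001]]
ft_force: [-0.3, 0.9, -0.6]
opening: 0.0415
```

Call:
move_arm(commands=[[0.3, 0.2, 0, 0, 0, 0, 0], [0.3, 0.33, 0, 0, 0, 0, 0], [0.3, 0.42, 0, 0, 0, 0, 0], [0.3, 0.48, 0, 0, 0, 0, 0], [0.3, 0.52, 0, 0, 0, 0, 0]])

```text
clock: 7.6
tool_pos: [0.5689, -0.2104, 0.0189]
tool_rot: [[0.001, -0.0, 1.0], [-0.0, 1.0, 0.0], [-1.0, -0.0, 0.001]]
ft_force: [0.5, 0.2, -1.0]
opening: 0.0414
```

Call:
move_arm(commands=[[0.3, 0.02, 0, 0, 0, 0, 0], [0.3, 0.04, 0, 0, 0, 0, 0], [0.3, 0.06, 0, 0, 0, 0, 0], [0.3, 0.07, 0, 0, 0, 0, 0], [0.3, 0.07, 0, 0, 0, 0, 0]])

```text
clock: 8.02
tool_pos: [0.5686, -0.2103, 0.016]
tool_rot: [[0.0, -0.0, 1.0], [-0.0, 1.0, 0.0], [-1.0, -0.0, 0.0]]
ft_force: [0.8, 1.1, -1.2]
opening: 0.0415
```

Call:
move_arm(commands=[[0.3, 0.01, 0, 0, 0, 0, 0], [0.3, 0.02, 0, 0, 0, 0, 0], [0.3, 0.02, 0, 0, 0, 0, 0], [0.3, 0.02, 0, 0, 0, 0, 0], [0.3, 0.02, 0, 0, 0, 0, 0]])

```text
clock: 8.43
tool_pos: [0.5687, -0.2103, 0.0155]
tool_rot: [[0.0, -0.0, 1.0], [0.0, 1.0, 0.0], [-1.0, 0.0, 0.0]]
ft_force: [-1.4, 1.4, 5.6]
opening: 0.0417
```

Contact. Now release, rise and return to the white bottle.

Call:
move_arm(commands=[[0.55, 0, 0, 0, 0, 0, 0], [0.65, 0, 0, 0, 0, 0, 0], [0.75, 0, 0, 0, 0, 0, 0], [0.75, 0, 0, 0, 0, 0, 0], [0.75, 0, 0, 0, 0, 0, 0]])

```text
clock: 8.85
tool_pos: [0.5686, -0.2103, 0.0151]
tool_rot: [[-0.0, -0.0, 1.0], [-0.0, 1.0, 0.0], [-1.0, -0.0, -0.0]]
ft_force: [0.2, -0.6, -0.9]
opening: 0.0694
```

Call:
move_arm(commands=[[0.75, -0.3, 0, 0, 0, 0, 0], [0.75, -0.8, 0, 0, 0, 0, 0], [0.75, -1.4, 0, 0, 0, 0, 0], [0.75, -2, 0, 0, 0, 0, 0], [0.75, -2.6, 0, 0, 0, 0, 0]])

```text
clock: 9.27
tool_pos: [0.5684, -0.2104, 0.121]
tool_rot: [[0.0, 0.0, 1.0], [-0.0, 1.0, -0.0], [-1.0, -0.0, 0.0]]
ft_force: [-0.5, -0.2, -0.0]
opening: 0.0705
```

Call:
move_arm(commands=[[0.8, -0.5, 0, 0, 0, 0, 0], [0.9, -0.9, 0, 0, 0, 0, 0], [1, -1.2, 0.3, 0, 0, 0, 0], [1, -1.3, 0.8, -0.1, 0, 0, 0], [1, -1.3, 1.5, -0.25, 0, 0, 0]])

```text
clock: 9.68
tool_pos: [0.5591, -0.1517, 0.1733]
tool_rot: [[0.003, 0.003, 1.0], [-0.001, 1.0, -0.003], [-1.0, -0.001, 0.003]]
ft_force: [-0.2, 0.2, -1.2]
opening: 0.0939
```

Call:
move_arm(commands=[[1, 0, 0.8, -0.15, 0, 0, 0], [1, 0, 1.6, -0.3, 0, 0, 0], [1, 0, 2.4, -0.45, 0, 0, 0], [1, 0, 3.2, -0.6, 0, 0, 0], [1, 0, 4, -0.75, 0, 0, 0]])

```text
clock: 10.1
tool_pos: [0.528, 0.011, 0.1721]
tool_rot: [[0.001, 0.0, 1.0], [0.0, 1.0, -0.0], [-1.0, 0.0, 0.001]]
ft_force: [0.5, -0.0, 0.4]
opening: 0.094
```

Call:
move_arm(commands=[[1, 0, 0.8, -0.15, 0, 0, 0], [1, 0, 1.6, -0.3, 0, 0, 0], [1, 0, 2.4, -0.45, 0, 0, 0], [1, 0, 3.2, -0.6, 0, 0, 0], [1, 0, 4, -0.75, 0, 0, 0]])

```text
clock: 10.52
tool_pos: [0.4981, 0.171, 0.1721]
tool_rot: [[0.001, 0.0, 1.0], [0.0, 1.0, -0.0], [-1.0, 0.0, 0.001]]
ft_force: [-0.2, -0.1, 0.2]
opening: 0.094
```

Call:
move_arm(commands=[[1, 0, 0.8, -0.12, 0, 0, 0], [1, 0, 1.5, -0.24, 0, 0, 0], [1, 0, 2.2, -0.34, 0, 0, 0], [1, 0, 2.78, -0.38, 0, 0, 0], [1, 0, 2.78, -0.38, 0, 0, 0]])

```text
clock: 10.93
tool_pos: [0.4821, 0.2859, 0.1719]
tool_rot: [[0.0, -0.005, 1.0], [0.002, 1.0, 0.005], [-1.0, 0.002, 0.0]]
ft_force: [-0.9, -0.1, -0.7]
opening: 0.0939
```

Call:
move_arm(commands=[[1, 0.2, 0, 0, 0, 0, 0], [1, 0.4, 0, 0, 0, 0, 0], [1, 0.5, 0, 0, 0, 0, 0], [1, 0.5, 0, 0, 0, 0, 0], [1, 0.5, 0, 0, 0, 0, 0]])

```text
clock: 11.35
tool_pos: [0.4834, 0.2799, 0.1507]
tool_rot: [[-0.001, 0.001, 1.0], [-0.001, 1.0, -0.001], [-1.0, -0.001, -0.001]]
ft_force: [0.4, 0.3, 1.1]
opening: 0.0938
```

Run:
```python
from h import *
d=look('top','a.png');e=look('side','b.png')
cv2.imwrite('pics/c2.png',np.hstack([cv2.resize(cv2.imread('pics/a.png')[150:270,100:420],(480,180)),cv2.resize(cv2.imread('pics/b.png')[60:410,200:370],(300,600))[:180]*0]) if 0 else cv2.resize(cv2.imread('pics/a.png')[150:300,100:430],(800,364),interpolation=2))
print(status.observe()['tool_pos'])
for x in(d,e):
    P=world(x);q=P[(P[...,2]>.086)&(P[...,2]<.1)&(abs(P[...,0]-.5685)<.04)&(abs(P[...,1]+.21)<.04)];print(len(q),q.min(0),q.max(0),q.mean(0))
```

```text
[0.48356267 0.28047673 0.15126041]
49 [ 0.55831791 -0.22140633  0.08629148] [ 0.57764131 -0.20156301  0.09698639] [ 0.56741744 -0.211448    0.09212517]
103 [ 0.56036639 -0.22071785  0.0860671 ] [ 0.57898682 -0.19958912  0.09580321] [ 0.56963982 -0.21121728  0.09184755]
```

View pics/c2.png

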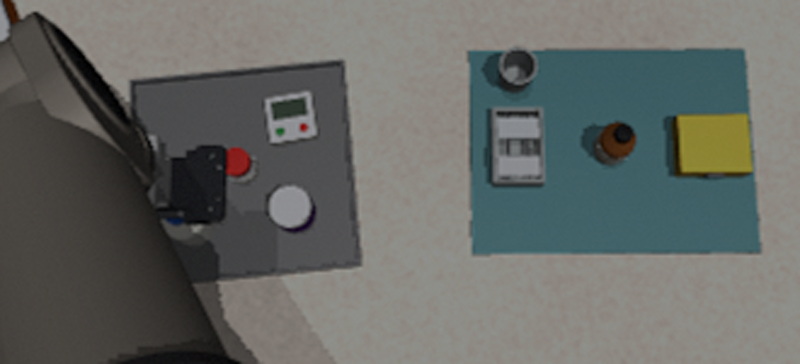

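The picture shows amber standing upright between trough and box, with its cap at crop pixel (622,133) and its measured centre at (0.5685,-0.211). Now I pick up the white bottle.

Call:
move_arm(commands=[[1, 0.5, 0, 0, 0, 0, 0], [1, 1.0, 0, 0, 0, 0, 0], [1, 1.5, 0, 0, 0, 0, 0], [1, 2.0, 0, 0, 0, 0, 0], [1, 2.4, 0, 0, 0, 0, 0]])

```text
clock: 11.87
tool_pos: [0.4833, 0.2806, 0.0541]
tool_rot: [[-0.0, 0.0, 1.0], [-0.0, 1.0, -0.0], [-1.0, -0.0, -0.0]]
ft_force: [0.4, 0.2, 1.0]
opening: 0.0943
```

Call:
move_arm(commands=[[1, 0.3, 0, 0, 0, 0, 0], [1, 0.6, 0, 0, 0, 0, 0], [1, 0.8, 0, 0, 0, 0, 0], [1, 0.88, 0, 0, 0, 0, 0], [0.9, 0.88, 0, 0, 0, 0, 0]])

```text
clock: 12.28
tool_pos: [0.4832, 0.2808, 0.0195]
tool_rot: [[-0.001, -0.0, 1.0], [-0.0, 1.0, 0.0], [-1.0, -0.0, -0.001]]
ft_force: [-0.4, 0.4, -0.1]
opening: 0.0905
```

Call:
move_arm(commands=[[0.4, 0, 0, 0, 0, 0, 0], [0.4, 0, 0, 0, 0, 0, 0], [0.4, 0, 0, 0, 0, 0, 0], [0.4, 0, 0, 0, 0, 0, 0], [0.4, 0, 0, 0, 0, 0, 0]])

```text
clock: 12.7
tool_pos: [0.4835, 0.281, 0.0202]
tool_rot: [[0.0, -0.0, 1.0], [0.0, 1.0, 0.0], [-1.0, 0.0, 0.0]]
ft_force: [0.3, -0.3, -0.9]
opening: 0.0576
```

Call:
move_arm(commands=[[0.4, 0, 0, 0, 0, 0, 0], [0.4, 0, 0, 0, 0, 0, 0], [0.4, 0, 0, 0, 0, 0, 0], [0.4, 0, 0, 0, 0, 0, 0], [0.4, 0, 0, 0, 0, 0, 0]])

```text
clock: 13.12
tool_pos: [0.4835, 0.2812, 0.0201]
tool_rot: [[0.0, -0.0, 1.0], [0.0, 1.0, 0.0], [-1.0, 0.0, 0.0]]
ft_force: [-0.5, 1.0, 6.3]
opening: 0.0496
```

Call:
move_arm(commands=[[0.4, 0, 0, 0, 0, 0, 0], [0.4, -0.2, 0, 0, 0, 0, 0], [0.4, -0.6, 0, 0, 0, 0, 0], [0.4, -1.1, 0, 0, 0, 0, 0], [0.4, -1.6, 0, 0, 0, 0, 0]])

```text
clock: 13.53
tool_pos: [0.4828, 0.2803, 0.0845]
tool_rot: [[-0.001, 0.0, 1.0], [-0.001, 1.0, -0.0], [-1.0, -0.001, -0.001]]
ft_force: [-0.3, -0.2, -1.8]
opening: 0.0493
```

Call:
move_arm(commands=[[0.4, -0.5, 0, 0, 0, 0, 0], [0.4, -0.9, -0.1, 0.03, 0, 0, 0], [0.4, -1.2, -0.4, 0.13, 0, 0, 0], [0.4, -1.4, -0.8, 0.26, 0, 0, 0], [0.4, -1.4, -1.3, 0.43, 0, 0, 0]])

```text
clock: 13.95
tool_pos: [0.5011, 0.2286, 0.1417]
tool_rot: [[0.002, -0.001, 1.0], [0.001, 1.0, 0.001], [-1.0, 0.001, 0.002]]
ft_force: [1.0, 0.6, -2.3]
opening: 0.0485
```

Call:
move_arm(commands=[[0.4, 0, -0.7, 0.23, 0, 0, 0], [0.4, 0, -1.4, 0.46, 0, 0, 0], [0.4, 0, -2.1, 0.69, 0, 0, 0], [0.4, 0, -2.8, 0.92, 0, 0, 0], [0.4, 0, -3.5, 1.15, 0, 0, 0]])

```text
clock: 14.37
tool_pos: [0.5464, 0.0863, 0.1399]
tool_rot: [[-0.001, 0.0, 1.0], [-0.0, 1.0, -0.0], [-1.0, -0.0, -0.001]]
ft_force: [0.4, 0.5, -2.2]
opening: 0.0495
```

Call:
move_arm(commands=[[0.4, 0, -0.7, 0.23, 0, 0, 0], [0.4, 0, -1.4, 0.46, 0, 0, 0], [0.4, 0, -2.1, 0.69, 0, 0, 0], [0.4, 0, -2.8, 0.92, 0, 0, 0], [0.4, 0, -3.5, 1.15, 0, 0, 0]])

```text
clock: 14.78
tool_pos: [0.5921, -0.0537, 0.1399]
tool_rot: [[-0.001, 0.001, 1.0], [-0.0, 1.0, -0.001], [-1.0, -0.0, -0.001]]
ft_force: [0.4, 0.0, -2.4]
opening: 0.0494
```

Call:
move_arm(commands=[[0.4, 0, -0.7, 0.23, 0, 0, 0], [0.4, 0, -1.4, 0.46, 0, 0, 0], [0.4, 0, -2.1, 0.69, 0, 0, 0], [0.4, 0, -2.6, 0.85, 0, 0, 0], [0.4, 0, -3.1, 1.02, 0, 0, 0]])

```text
clock: 15.2
tool_pos: [0.6325, -0.1779, 0.1397]
tool_rot: [[-0.001, 0.002, 1.0], [-0.0, 1.0, -0.002], [-1.0, -0.0, -0.001]]
ft_force: [0.4, 0.7, -0.8]
opening: 0.0491
```

Call:
move_arm(commands=[[0.4, 0, -0.4, 0.12, 0, 0, 0], [0.4, 0, -0.7, 0.22, 0, 0, 0], [0.4, 0, -0.9, 0.28, 0, 0, 0], [0.4, 0, -0.9, 0.28, 0, 0, 0], [0.4, 0, -0.9, 0.28, 0, 0, 0]])

```text
clock: 15.62
tool_pos: [0.6444, -0.2106, 0.1397]
tool_rot: [[-0.001, -0.0, 1.0], [0.0, 1.0, 0.0], [-1.0, 0.0, -0.001]]
ft_force: [0.5, 0.1, -1.5]
opening: 0.0494
```

Call:
move_arm(commands=[[0.4, 0, 0, 0, 0, 0, 0], [0.4, 0, 0, 0, 0, 0, 0], [0.4, 0, 0, 0, 0, 0, 0], [0.4, 0, 0, 0, 0, 0, 0], [0.4, 0, 0, 0, 0, 0, 0]])

```text
clock: 16.03
tool_pos: [0.6446, -0.2107, 0.14]
tool_rot: [[0.0, -0.001, 1.0], [0.0, 1.0, 0.001], [-1.0, 0.0, 0.0]]
ft_force: [0.5, -0.4, -1.5]
opening: 0.0491
```

Call:
move_arm(commands=[[0.4, 0.4, 0, 0, 0, 0, 0], [0.4, 0.9, 0, 0, 0, 0, 0], [0.4, 1.4, 0, 0, 0, 0, 0], [0.4, 1.9, 0, 0, 0, 0, 0], [0.4, 2.3, 0, 0, 0, 0, 0]])

```text
clock: 16.45
tool_pos: [0.6442, -0.2108, 0.0465]
tool_rot: [[-0.001, -0.0, 1.0], [0.0, 1.0, 0.0], [-1.0, 0.0, -0.001]]
ft_force: [0.3, 0.2, -1.7]
opening: 0.0492
```

Call:
move_arm(commands=[[0.4, 0.3, 0, 0, 0, 0, 0], [0.4, 0.47, 0, 0, 0, 0, 0], [0.4, 0.58, 0, 0, 0, 0, 0], [0.4, 0.63, 0, 0, 0, 0, 0], [0.4, 0.65, 0, 0, 0, 0, 0]])

```text
clock: 16.87
tool_pos: [0.6448, -0.2112, 0.0222]
tool_rot: [[0.0, -0.0, 1.0], [-0.0, 1.0, 0.0], [-1.0, -0.0, 0.0]]
ft_force: [0.2, -0.4, -1.4]
opening: 0.0492
```

Call:
move_arm(commands=[[0.4, 0.01, 0, 0, 0, 0, 0], [0.4, 0.02, 0, 0, 0, 0, 0], [0.4, 0.03, 0, 0, 0, 0, 0], [0.4, 0.04, 0, 0, 0, 0, 0], [0.4, 0.04, 0, 0, 0, 0, 0]])

```text
clock: 17.28
tool_pos: [0.6446, -0.2111, 0.0205]
tool_rot: [[0.0, -0.0, 1.0], [-0.0, 1.0, 0.0], [-1.0, -0.0, 0.0]]
ft_force: [-0.9, -0.1, -1.5]
opening: 0.0492
```

Call:
move_arm(commands=[[0.4, 0.01, 0, 0, 0, 0, 0], [0.4, 0.02, 0, 0, 0, 0, 0], [0.4, 0.02, 0, 0, 0, 0, 0], [0.4, 0.02, 0, 0, 0, 0, 0], [0.4, 0.02, 0, 0, 0, 0, 0]])

```text
clock: 17.7
tool_pos: [0.6447, -0.2111, 0.0202]
tool_rot: [[0.0, -0.0, 1.0], [0.0, 1.0, 0.0], [-1.0, 0.0, 0.0]]
ft_force: [-4.0, 1.5, 8.7]
opening: 0.0492
```

Call:
move_arm(commands=[[0.6, 0, 0, 0, 0, 0, 0], [0.7, 0, 0, 0, 0, 0, 0], [0.8, 0, 0, 0, 0, 0, 0], [0.8, 0, 0, 0, 0, 0, 0], [0.8, 0, 0, 0, 0, 0, 0]])

```text
clock: 18.12
tool_pos: [0.6446, -0.2111, 0.0194]
tool_rot: [[-0.0, -0.0, 1.0], [-0.0, 1.0, 0.0], [-1.0, -0.0, -0.0]]
ft_force: [0.9, -0.5, 0.5]
opening: 0.0746
```

Call:
move_arm(commands=[[0.8, -0.3, 0, 0, 0, 0, 0], [0.8, -0.8, 0, 0, 0, 0, 0], [0.8, -1.4, 0, 0, 0, 0, 0], [0.8, -2, 0, 0, 0, 0, 0], [0.8, -2.6, 0, 0, 0, 0, 0]])

```text
clock: 18.53
tool_pos: [0.6445, -0.2112, 0.1255]
tool_rot: [[0.0, 0.0, 1.0], [-0.0, 1.0, -0.0], [-1.0, -0.0, 0.0]]
ft_force: [0.7, 0.2, -0.1]
opening: 0.0753
```

Call:
move_arm(commands=[[0.8, -0.4, 0, 0, 0, 0, 0], [0.9, -0.8, 0.2, -0.08, 0, 0, 0], [1, -1, 0.6, -0.24, 0, 0, 0], [1, -1, 1.2, -0.48, 0, 0, 0], [1, -1, 1.9, -0.75, 0, 0, 0]])

```text
clock: 18.95
tool_pos: [0.6141, -0.1349, 0.1647]
tool_rot: [[0.001, 0.002, 1.0], [-0.0, 1.0, -0.002], [-1.0, -0.0, 0.001]]
ft_force: [0.7, 0.8, -0.8]
opening: 0.0937
```

Call:
move_arm(commands=[[1, 0, 0.8, -0.32, 0, 0, 0], [1, 0, 1.6, -0.64, 0, 0, 0], [1, 0, 2.4, -0.96, 0, 0, 0], [1, 0, 3.2, -1.28, 0, 0, 0], [1, 0, 4, -1.6, 0, 0, 0]])

```text
clock: 19.37
tool_pos: [0.5492, 0.0267, 0.1641]
tool_rot: [[0.0, -0.0, 1.0], [0.0, 1.0, 0.0], [-1.0, 0.0, 0.0]]
ft_force: [0.0, 0.7, 0.8]
opening: 0.0939
```

Call:
move_arm(commands=[[1, 0, 0.8, -0.32, 0, 0, 0], [1, 0, 1.6, -0.64, 0, 0, 0], [1, 0, 2.4, -0.96, 0, 0, 0], [1, 0, 3, -1.2, 0, 0, 0], [1, 0, 3.48, -1.37, 0, 0, 0]])

```text
clock: 19.78
tool_pos: [0.494, 0.1667, 0.1641]
tool_rot: [[0.0, -0.002, 1.0], [0.0, 1.0, 0.002], [-1.0, 0.0, 0.0]]
ft_force: [0.5, 0.7, -0.2]
opening: 0.094
```

Call:
move_arm(commands=[[1, 0.4, 0, 0, 0, 0, 0], [1, 0.8, 0, 0, 0, 0, 0], [1, 1.1, 0, 0, 0, 0, 0], [1, 1.3, 0, 0, 0, 0, 0], [1, 1.3, 0, 0, 0, 0, 0]])

```text
clock: 20.2
tool_pos: [0.4946, 0.164, 0.1105]
tool_rot: [[-0.002, -0.0, 1.0], [-0.001, 1.0, 0.0], [-1.0, -0.001, -0.002]]
ft_force: [-0.3, -0.2, 0.5]
opening: 0.094
```

Run:
```python
from h import *
d=look('top','a3.png');e=look('side','b3.png')
print(status.observe()['tool_pos'])
for x in(d,e):
    P=world(x)
    for X,Y,l,h in((.5685,-.21,.086,.1),(.6446,-.211,.094,.11),(.657,-.098,.05,.07),(.55,.228,.05,.06),(.496,.164,.054,.065)):
        q=P[(P[...,2]>l)&(P[...,2]<h)&(abs(P[...,0]-X)<.035)&(abs(P[...,1]-Y)<.035)]
        if len(q)>5: print(len(q),((q.max(0)+q.min(0))/2).round(4))
```

```text
[0.4956494  0.16416098 0.11191408]
50 [ 0.568  -0.2113  0.0928]
63 [ 0.6432 -0.2121  0.1017]
99 [ 0.6561 -0.0983  0.0585]
102 [ 0.5697 -0.2098  0.0922]
139 [ 0.6464 -0.2099  0.1001]
231 [ 0.6578 -0.0984  0.0588]
102 [0.551  0.2288 0.0536]
184 [0.4972 0.1646 0.0592]
```

View pics/b3.png

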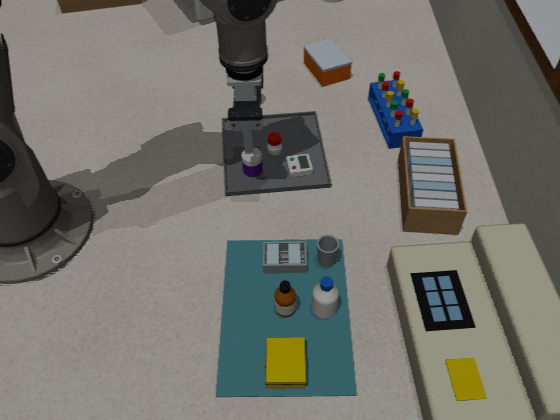

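The side view shows amber at (286,300) and white at (325,298), both standing, with the beaker at (327,250) where it was. Next is the jar.

Call:
move_arm(commands=[[1, 0.4, 0, 0, 0, 0, 0], [1, 0.8, 0, 0, 0, 0, 0], [1, 1.2, 0, 0, 0, 0, 0], [1, 1.6, 0, 0, 0, 0, 0], [1, 2, 0, 0, 0, 0, 0]])

```text
clock: 20.72
tool_pos: [0.4964, 0.1643, 0.0318]
tool_rot: [[0.001, 0.0, 1.0], [0.001, 1.0, -0.0], [-1.0, 0.001, 0.001]]
ft_force: [1.2, 0.4, 0.1]
opening: 0.094
```

Call:
move_arm(commands=[[1, 0.2, 0, 0, 0, 0, 0], [1, 0.4, 0, 0, 0, 0, 0], [1, 0.5, 0, 0, 0, 0, 0], [0.9, 0.5, 0, 0, 0, 0, 0], [0.8, 0.5, 0, 0, 0, 0, 0]])

```text
clock: 21.13
tool_pos: [0.4961, 0.1642, 0.012]
tool_rot: [[0.0, -0.0, 1.0], [0.0, 1.0, 0.0], [-1.0, 0.0, 0.0]]
ft_force: [0.2, 0.7, 0.2]
opening: 0.0836
```

Call:
move_arm(commands=[[0.4, 0, 0, 0, 0, 0, 0], [0.4, 0, 0, 0, 0, 0, 0], [0.4, 0, 0, 0, 0, 0, 0], [0.4, 0, 0, 0, 0, 0, 0], [0.4, 0, 0, 0, 0, 0, 0]])

```text
clock: 21.55
tool_pos: [0.4958, 0.1641, 0.0116]
tool_rot: [[0.0, -0.0, 1.0], [0.0, 1.0, 0.0], [-1.0, 0.0, 0.0]]
ft_force: [-0.5, 1.2, -0.4]
opening: 0.0509
```

Call:
move_arm(commands=[[0.4, 0, 0, 0, 0, 0, 0], [0.4, 0, 0, 0, 0, 0, 0], [0.4, 0, 0, 0, 0, 0, 0], [0.4, 0, 0, 0, 0, 0, 0], [0.4, 0, 0, 0, 0, 0, 0]])

```text
clock: 21.97
tool_pos: [0.4958, 0.1643, 0.0116]
tool_rot: [[0.0, -0.0, 1.0], [0.0, 1.0, 0.0], [-1.0, 0.0, 0.0]]
ft_force: [-1.7, 0.8, 5.6]
opening: 0.0475
```

Call:
move_arm(commands=[[0.4, 0, 0, 0, 0, 0, 0], [0.4, -0.2, 0, 0, 0, 0, 0], [0.4, -0.6, 0, 0, 0, 0, 0], [0.4, -1, 0, 0, 0, 0, 0], [0.4, -1.4, 0, 0, 0, 0, 0]])

```text
clock: 22.38
tool_pos: [0.4954, 0.1639, 0.0683]
tool_rot: [[-0.001, -0.0, 1.0], [-0.0, 1.0, 0.0], [-1.0, -0.0, -0.001]]
ft_force: [0.5, -0.4, -1.2]
opening: 0.0475
```

Call:
move_arm(commands=[[0.4, -0.4, 0, 0, 0, 0, 0], [0.4, -0.7, -0.1, -0.01, 0, 0, 0], [0.4, -0.8, -0.4, -0.04, 0, 0, 0], [0.4, -0.8, -0.8, -0.08, 0, 0, 0], [0.4, -0.8, -1.4, -0.14, 0, 0, 0]])

```text
clock: 22.8
tool_pos: [0.4899, 0.1079, 0.0995]
tool_rot: [[0.0, -0.002, 1.0], [0.0, 1.0, 0.002], [-1.0, 0.0, 0.0]]
ft_force: [0.7, 0.0, -0.8]
opening: 0.0478
```

Call:
move_arm(commands=[[0.4, 0, -0.7, -0.07, 0, 0, 0], [0.4, 0, -1.4, -0.14, 0, 0, 0], [0.4, 0, -2.1, -0.21, 0, 0, 0], [0.4, 0, -2.8, -0.28, 0, 0, 0], [0.4, 0, -3.4, -0.34, 0, 0, 0]])

```text
clock: 23.22
tool_pos: [0.4752, -0.0308, 0.0991]
tool_rot: [[-0.001, 0.001, 1.0], [-0.0, 1.0, -0.001], [-1.0, -0.0, -0.001]]
ft_force: [0.6, 0.1, -0.5]
opening: 0.0477
```

Call:
move_arm(commands=[[0.4, 0, -0.5, -0.05, 0, 0, 0], [0.4, 0, -1, -0.1, 0, 0, 0], [0.4, 0, -1.4, -0.14, 0, 0, 0], [0.4, 0, -1.74, -0.15, 0, 0, 0], [0.4, 0, -1.74, -0.15, 0, 0, 0]])

```text
clock: 23.63
tool_pos: [0.4692, -0.101, 0.0991]
tool_rot: [[-0.001, 0.004, 1.0], [-0.001, 1.0, -0.004], [-1.0, -0.001, -0.001]]
ft_force: [0.2, -0.2, -0.5]
opening: 0.0477
```

Call:
move_arm(commands=[[0.4, 0, 0, 0, 0, 0, 0], [0.4, 0, 0, 0, 0, 0, 0], [0.4, 0, 0, 0, 0, 0, 0], [0.4, 0, 0, 0, 0, 0, 0], [0.4, 0, 0, 0, 0, 0, 0]])

```text
clock: 24.05
tool_pos: [0.4706, -0.097, 0.0994]
tool_rot: [[-0.0, -0.001, 1.0], [0.0, 1.0, 0.001], [-1.0, 0.0, -0.0]]
ft_force: [-0.6, -0.1, -0.7]
opening: 0.0476
```

Call:
move_arm(commands=[[0.4, 0.3, 0, 0, 0, 0, 0], [0.4, 0.7, 0, 0, 0, 0, 0], [0.4, 1.1, 0, 0, 0, 0, 0], [0.4, 1.4, 0, 0, 0, 0, 0], [0.4, 1.7, 0, 0, 0, 0, 0]])

```text
clock: 24.47
tool_pos: [0.4705, -0.0971, 0.0308]
tool_rot: [[-0.0, -0.001, 1.0], [0.0, 1.0, 0.001], [-1.0, 0.0, -0.0]]
ft_force: [0.2, 0.3, -1.8]
opening: 0.0478
```

Call:
move_arm(commands=[[0.4, 0.2, 0, 0, 0, 0, 0], [0.4, 0.32, 0, 0, 0, 0, 0], [0.4, 0.4, 0, 0, 0, 0, 0], [0.4, 0.44, 0, 0, 0, 0, 0], [0.4, 0.46, 0, 0, 0, 0, 0]])

```text
clock: 24.88
tool_pos: [0.4707, -0.0975, 0.0132]
tool_rot: [[0.0, -0.0, 1.0], [-0.0, 1.0, 0.0], [-1.0, -0.0, 0.0]]
ft_force: [0.4, 0.1, -1.9]
opening: 0.0477
```

Call:
move_arm(commands=[[0.4, 0.01, 0, 0, 0, 0, 0], [0.4, 0.02, 0, 0, 0, 0, 0], [0.4, 0.03, 0, 0, 0, 0, 0], [0.4, 0.03, 0, 0, 0, 0, 0], [0.4, 0.03, 0, 0, 0, 0, 0]])

```text
clock: 25.3
tool_pos: [0.4707, -0.0975, 0.012]
tool_rot: [[0.0, -0.0, 1.0], [-0.0, 1.0, 0.0], [-1.0, -0.0, 0.0]]
ft_force: [0.2, -0.1, -1.7]
opening: 0.0477
```

Call:
move_arm(commands=[[0.4, 0.01, 0, 0, 0, 0, 0], [0.4, 0.02, 0, 0, 0, 0, 0], [0.4, 0.02, 0, 0, 0, 0, 0], [0.4, 0.02, 0, 0, 0, 0, 0], [0.4, 0.02, 0, 0, 0, 0, 0]])

```text
clock: 25.72
tool_pos: [0.4707, -0.0975, 0.0116]
tool_rot: [[0.0, -0.0, 1.0], [0.0, 1.0, 0.0], [-1.0, 0.0, 0.0]]
ft_force: [-2.9, 0.8, 13.8]
opening: 0.0475
```

Call:
move_arm(commands=[[0.6, 0, 0, 0, 0, 0, 0], [0.7, 0, 0, 0, 0, 0, 0], [0.8, 0, 0, 0, 0, 0, 0], [0.8, 0, 0, 0, 0, 0, 0], [0.8, 0, 0, 0, 0, 0, 0]])

```text
clock: 26.13
tool_pos: [0.4705, -0.0975, 0.011]
tool_rot: [[-0.0, -0.0, 1.0], [-0.0, 1.0, 0.0], [-1.0, -0.0, -0.0]]
ft_force: [-0.3, 1.2, 0.7]
opening: 0.0743
```

Call:
move_arm(commands=[[0.8, -0.3, 0, 0, 0, 0, 0], [0.8, -0.8, 0, 0, 0, 0, 0], [0.8, -1.4, 0, 0, 0, 0, 0], [0.8, -2, 0, 0, 0, 0, 0], [0.8, -2.6, 0, 0, 0, 0, 0]])

```text
clock: 26.55
tool_pos: [0.4702, -0.0975, 0.1161]
tool_rot: [[-0.0, 0.0, 1.0], [-0.0, 1.0, -0.0], [-1.0, -0.0, -0.0]]
ft_force: [0.6, 0.9, 0.9]
opening: 0.0751
```

Call:
move_arm(commands=[[0.8, 0, 0.5, 0.25, 0, 0, 0], [0.8, 0, 1.1, 0.57, 0, 0, 0], [0.8, 0, 1.8, 0.93, 0, 0, 0], [0.8, 0, 2.5, 1.29, 0, 0, 0], [0.8, 0, 3.2, 1.65, 0, 0, 0]])

```text
clock: 26.97
tool_pos: [0.537, 0.0319, 0.1152]
tool_rot: [[0.0, 0.0, 1.0], [0.0, 1.0, -0.0], [-1.0, 0.0, 0.0]]
ft_force: [1.3, -1.0, 0.3]
opening: 0.0752
```

Call:
move_arm(commands=[[0.8, 0, 0.7, 0.36, 0, 0, 0], [0.8, 0, 1.4, 0.72, 0, 0, 0], [0.8, 0, 2.1, 1.08, 0, 0, 0], [0.8, 0, 2.8, 1.44, 0, 0, 0], [0.8, 0, 3.5, 1.81, 0, 0, 0]])

```text
clock: 27.38
tool_pos: [0.6093, 0.172, 0.1149]
tool_rot: [[-0.0, -0.0, 1.0], [-0.0, 1.0, 0.0], [-1.0, -0.0, -0.0]]
ft_force: [0.5, -0.9, 0.2]
opening: 0.0752
```

Call:
move_arm(commands=[[0.8, 0, 0, 0, -0.6, 0, 0], [0.8, 0, 0, 0, -1.2, 0, 0], [0.8, 0, 0, 0, -1.84, 0, 0], [0.8, 0, 0, 0, -1.84, 0, 0], [0.8, 0, 0, 0, -1.84, 0, 0]])

```text
clock: 27.8
tool_pos: [0.6088, 0.1704, 0.1149]
tool_rot: [[-0.0, -0.158, 0.987], [-0.0, 0.987, 0.158], [-1.0, -0.0, -0.0]]
ft_force: [-0.4, 0.8, 1.3]
opening: 0.0754
```

Run:
```python
from h import *
d=look('top','a4.png');e=look('side','b4.png')
o=status.observe();print(o['tool_pos'],o['tool_rot'])
for x in(d,e):
    P=world(x)
    for X,Y,l,h in((.5685,-.21,.086,.1),(.6446,-.211,.094,.11),(.4705,-.0975,.054,.065),(.55,.228,.05,.06)):
        q=P[(P[...,2]>l)&(P[...,2]<h)&(abs(P[...,0]-X)<.035)&(abs(P[...,1]-Y)<.035)]
        if len(q)>5: print(len(q),((q.max(0)+q.min(0))/2).round(4))
    q=P[(P[...,2]>.018)&(P[...,2]<.03)&(abs(P[...,0]-.609)<.045)&(abs(P[...,1]-.17)<.045)]
    if len(q)>5:print(cv2.minAreaRect((q[:,:2]*1000).astype(np.float32)))
cv2.imwrite('pics/c4.png',np.vstack([cv2.resize(cv2.imread('pics/a4.png')[150:270,200:430],(575,300)),cv2.resize(cv2.imread('pics/b4.png')[80:200,200:430],(575,300))]))
```

```text
[0.60887404 0.17034036 0.11500586] [[-1.87680556e-04 -1.57906869e-01  9.87453992e-01]
 [-6.73699316e-05  9.87454009e-01  1.57906858e-01]
 [-9.99999980e-01 -3.68886609e-05 -1.95964092e-04]]
50 [ 0.5677 -0.2115  0.092 ]
63 [ 0.6434 -0.2121  0.101 ]
231 [ 0.4697 -0.0984  0.0585]
99 [ 0.5697 -0.2099  0.0913]
140 [ 0.6465 -0.2099  0.1001]
363 [ 0.4721 -0.097   0.0585]
93 [0.551  0.2293 0.0531]
((610.05029296875, 170.8706817626953), (55.61561965942383, 61.76996612548828), 8.926889419555664)
```

View pics/c4.png

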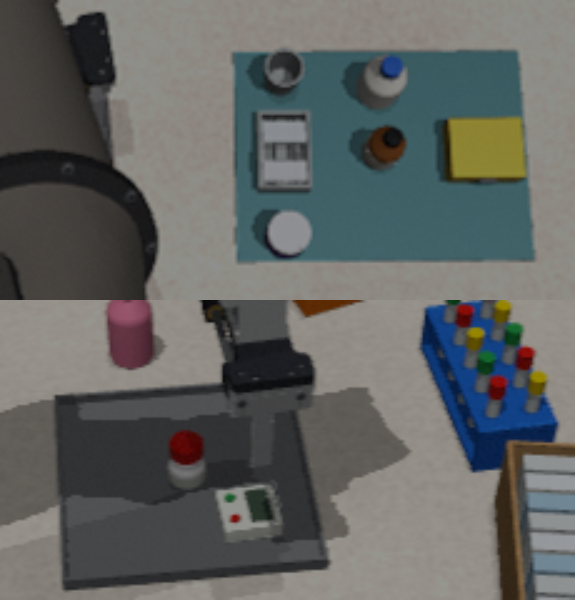

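The picture shows jar, amber, white and beaker all standing in place. The timer at (250,512) lies under the jaws. Next I grasp the timer.

Call:
move_arm(commands=[[0.8, 0.4, 0, 0, 0, 0, 0], [0.8, 0.9, 0, 0, 0, 0, 0], [0.8, 1.4, 0, 0, 0, 0, 0], [0.8, 1.8, 0, 0, 0, 0, 0], [0.8, 2.1, 0, 0, 0, 0, 0]])

```text
clock: 28.32
tool_pos: [0.6084, 0.1703, 0.0296]
tool_rot: [[-0.001, -0.159, 0.987], [-0.0, 0.987, 0.159], [-1.0, -0.0, -0.001]]
ft_force: [0.2, -0.1, 0.4]
opening: 0.0749
```

Call:
move_arm(commands=[[0.8, 0.2, 0, 0, 0, 0, 0], [0.8, 0.35, 0, 0, 0, 0, 0], [0.8, 0.46, 0, 0, 0, 0, 0], [0.8, 0.54, 0, 0, 0, 0, 0], [0.8, 0.57, 0, 0, 0, 0, 0]])

```text
clock: 28.73
tool_pos: [0.6091, 0.1706, 0.0083]
tool_rot: [[0.0, -0.16, 0.987], [0.0, 0.987, 0.16], [-1.0, 0.0, 0.0]]
ft_force: [0.4, -0.0, 0.1]
opening: 0.0751
```

Call:
move_arm(commands=[[0.45, 0, 0, 0, 0, 0, 0], [0.45, 0, 0, 0, 0, 0, 0], [0.45, 0, 0, 0, 0, 0, 0], [0.45, 0, 0, 0, 0, 0, 0], [0.45, 0, 0, 0, 0, 0, 0]])

```text
clock: 29.15
tool_pos: [0.6092, 0.1707, 0.0087]
tool_rot: [[0.001, -0.16, 0.987], [0.0, 0.987, 0.16], [-1.0, 0.0, 0.001]]
ft_force: [-0.4, -0.1, 3.7]
opening: 0.0557
```

Call:
move_arm(commands=[[0.45, 0, 0, 0, 0, 0, 0], [0.45, 0, 0, 0, 0, 0, 0], [0.45, -0.1, 0, 0, 0, 0, 0], [0.45, -0.3, 0, 0, 0, 0, 0], [0.45, -0.6, 0, 0, 0, 0, 0]])

```text
clock: 29.57
tool_pos: [0.6083, 0.1703, 0.0323]
tool_rot: [[-0.001, -0.16, 0.987], [-0.001, 0.987, 0.16], [-1.0, -0.0, -0.002]]
ft_force: [-0.2, -0.6, -1.7]
opening: 0.056
```

Call:
move_arm(commands=[[0.45, -0.5, 0, 0, 0, 0, 0], [0.45, -1, 0, 0, 0.5, 0, 0], [0.45, -1.6, 0, 0, 1, 0, 0], [0.45, -2.2, 0, 0, 1.5, 0, 0], [0.45, -2.7, 0, 0, 1.94, 0, 0]])

```text
clock: 29.98
tool_pos: [0.6092, 0.1706, 0.1432]
tool_rot: [[0.001, 0.011, 1.0], [0.001, 1.0, -0.011], [-1.0, 0.001, 0.001]]
ft_force: [0.2, -0.4, -0.8]
opening: 0.0555
```

Call:
move_arm(commands=[[0.45, -0.3, 0, 0, 0, 0, 0], [0.45, -0.5, -0.2, -0.01, 0, 0, 0], [0.45, -0.5, -0.6, -0.04, 0, 0, 0], [0.45, -0.5, -1.1, -0.08, 0, 0, 0], [0.45, -0.5, -1.7, -0.12, 0, 0, 0]])

```text
clock: 30.4
tool_pos: [0.6026, 0.101, 0.1592]
tool_rot: [[-0.002, 0.007, 1.0], [-0.001, 1.0, -0.007], [-1.0, -0.001, -0.002]]
ft_force: [0.2, -0.5, -0.5]
opening: 0.056
```

Call:
move_arm(commands=[[0.45, 0, -0.7, -0.05, 0, 0, 0], [0.45, 0, -1.4, -0.1, 0, 0, 0], [0.45, 0, -2.1, -0.15, 0, 0, 0], [0.45, 0, -2.8, -0.2, 0, 0, 0], [0.45, 0, -3.5, -0.25, 0, 0, 0]])

```text
clock: 30.82
tool_pos: [0.5907, -0.0404, 0.1591]
tool_rot: [[-0.002, 0.009, 1.0], [-0.001, 1.0, -0.009], [-1.0, -0.001, -0.002]]
ft_force: [0.7, -1.0, -1.5]
opening: 0.0558
```

Call:
move_arm(commands=[[0.45, 0, -0.7, -0.05, 0, 0, 0], [0.45, 0, -1.4, -0.1, 0, 0, 0], [0.45, 0, -2.1, -0.15, 0, 0, 0], [0.45, 0, -2.8, -0.2, 0, 0, 0], [0.45, 0, -3.5, -0.25, 0, 0, 0]])

```text
clock: 31.23
tool_pos: [0.5791, -0.1801, 0.159]
tool_rot: [[-0.002, 0.009, 1.0], [-0.0, 1.0, -0.009], [-1.0, -0.0, -0.002]]
ft_force: [-0.5, 0.2, -0.0]
opening: 0.0558
```

Call:
move_arm(commands=[[0.45, 0, -0.7, -0.05, 0, 0, 0], [0.45, 0, -1.4, -0.1, 0, 0, 0], [0.45, 0, -2, -0.15, 0, 0, 0], [0.45, 0, -2.5, -0.19, 0, 0, 0], [0.45, 0, -2.9, -0.22, 0, 0, 0]])

```text
clock: 31.65
tool_pos: [0.5687, -0.2966, 0.1589]
tool_rot: [[-0.002, 0.01, 1.0], [-0.0, 1.0, -0.01], [-1.0, -0.0, -0.002]]
ft_force: [0.0, 0.5, -1.3]
opening: 0.0558
```

Call:
move_arm(commands=[[0.45, 0, -0.4, -0.04, 0, 0, 0], [0.45, 0, -0.7, -0.07, 0, 0, 0], [0.45, 0, -0.87, -0.08, 0, 0, 0], [0.45, 0, -0.87, -0.08, 0, 0, 0], [0.45, 0, -0.87, -0.08, 0, 0, 0]])

```text
clock: 32.07
tool_pos: [0.5674, -0.3278, 0.1598]
tool_rot: [[-0.001, 0.009, 1.0], [0.0, 1.0, -0.009], [-1.0, 0.0, -0.001]]
ft_force: [-0.1, -0.1, -1.3]
opening: 0.0554
```

Call:
move_arm(commands=[[0.45, 0, 0, 0, 0, 0, 0], [0.45, 0, 0, 0, 0, 0, 0], [0.45, 0, 0, 0, 0, 0, 0], [0.45, 0, 0, 0, 0, 0, 0], [0.45, 0, 0, 0, 0, 0, 0]])

```text
clock: 32.48
tool_pos: [0.568, -0.3275, 0.1604]
tool_rot: [[0.0, 0.008, 1.0], [-0.0, 1.0, -0.008], [-1.0, -0.0, 0.0]]
ft_force: [-0.3, 0.3, -0.9]
opening: 0.0556
```

Run:
```python
from h import *
o=status.observe();print(o['tool_pos'],o['tool_rot'].round(4))
for n in('top','side'):
    P=world(look(n,n+'5.png'));q=P[(P[...,2]>.135)&(P[...,2]<.19)&(abs(P[...,0]-.5675)<.06)&(abs(P[...,1]+.328)<.034)]
    if len(q)>5:print(len(q),cv2.minAreaRect((q[:,:2]*1000).astype(np.float32)),np.percentile(q[:,2],[5,50,95]))
    print()
cv2.imwrite('pics/c5.png',np.hstack([cv2.resize(cv2.imread('pics/side5.png')[200:420,200:400],(400,440)),cv2.resize(cv2.imread('pics/top5.png')[140:250,330:430],(400,440))]))
```

```text
[ 0.56802466 -0.32752483  0.16039535] [[ 1.e-04  8.e-03  1.e+00]
 [-0.e+00  1.e+00 -8.e-03]
 [-1.e+00 -0.e+00  1.e-04]]
247 ((560.5703735351562, -326.6930847167969), (55.880638122558594, 63.00162887573242), 15.589896202087402) [0.16018261 0.172223   0.17579114]
```

View pics/c5.png

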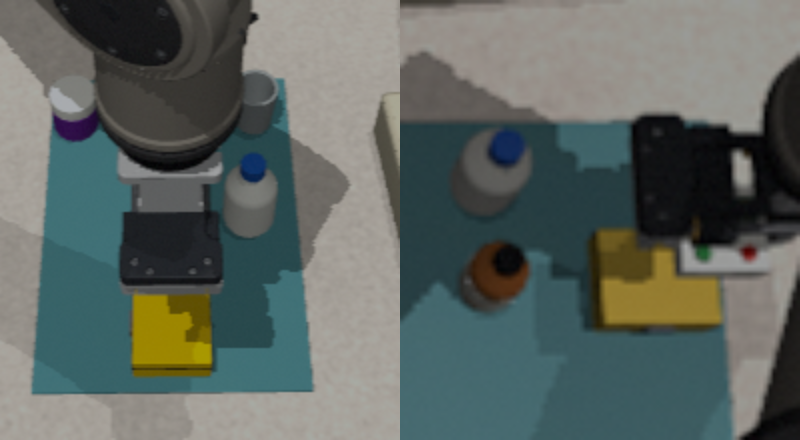

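The timer hangs level in the jaws above the box, with its buttons at (705,252) and (748,252) in the right half. Lowering now.

Call:
move_arm(commands=[[0.45, 0.4, 0, -0.01, 0, 0, 0], [0.45, 0.9, 0, -0.01, 0, 0, 0], [0.45, 1.4, 0, -0.01, 0, 0, 0], [0.45, 1.9, 0, -0.01, 0, 0, 0], [0.45, 2.3, 0, -0.01, 0, 0, 0]])

```text
clock: 33.0
tool_pos: [0.5671, -0.3276, 0.0668]
tool_rot: [[-0.001, 0.009, 1.0], [0.0, 1.0, -0.009], [-1.0, 0.0, -0.001]]
ft_force: [-0.4, 0.1, -1.5]
opening: 0.056
```

Call:
move_arm(commands=[[0.45, 0.3, 0, 0, 0, 0, 0], [0.45, 0.46, 0, 0, 0, 0, 0], [0.45, 0.56, 0, 0, 0, 0, 0], [0.45, 0.62, 0, 0, 0, 0, 0], [0.45, 0.65, 0, 0, 0, 0, 0]])

```text
clock: 33.42
tool_pos: [0.5677, -0.3281, 0.0427]
tool_rot: [[0.001, 0.009, 1.0], [-0.0, 1.0, -0.009], [-1.0, -0.0, 0.001]]
ft_force: [0.2, 1.0, -0.2]
opening: 0.0556
```

Call:
move_arm(commands=[[0.45, 0.01, 0, 0, 0, 0, 0], [0.45, 0.02, 0, 0, 0, 0, 0], [0.45, 0.03, 0, 0, 0, 0, 0], [0.45, 0.03, 0, 0, 0, 0, 0], [0.45, 0.03, 0, 0, 0, 0, 0]])

```text
clock: 33.83
tool_pos: [0.5676, -0.328, 0.0413]
tool_rot: [[0.0, 0.009, 1.0], [-0.0, 1.0, -0.009], [-1.0, -0.0, 0.0]]
ft_force: [0.5, -0.5, -1.1]
opening: 0.0558
```

Call:
move_arm(commands=[[0.45, 0.01, 0, 0, 0, 0, 0], [0.45, 0.02, 0, 0, 0, 0, 0], [0.45, 0.02, 0, 0, 0, 0, 0], [0.45, 0.02, 0, 0, 0, 0, 0], [0.45, 0.02, 0, 0, 0, 0, 0]])

```text
clock: 34.25
tool_pos: [0.5676, -0.328, 0.0407]
tool_rot: [[0.0, 0.009, 1.0], [-0.0, 1.0, -0.009], [-1.0, -0.0, 0.0]]
ft_force: [-2.2, 0.4, 5.8]
opening: 0.056
```

Contact. Now release, rise and retreat so the cameras can see.

Call:
move_arm(commands=[[0.65, 0, 0, 0, 0, 0, 0], [0.75, 0, 0, 0, 0, 0, 0], [0.85, 0, 0, 0, 0, 0, 0], [0.85, 0, 0, 0, 0, 0, 0], [0.85, 0, 0, 0, 0, 0, 0]])

```text
clock: 34.67
tool_pos: [0.5674, -0.3279, 0.0402]
tool_rot: [[-0.0, 0.009, 1.0], [-0.0, 1.0, -0.009], [-1.0, -0.0, -0.0]]
ft_force: [-0.6, 0.2, 0.2]
opening: 0.0796
```

Call:
move_arm(commands=[[0.85, -0.3, 0, 0, 0, 0, 0], [0.85, -0.8, 0, 0, 0, 0, 0], [0.85, -1.4, 0, 0, 0, 0, 0], [0.85, -2, 0, 0, 0, 0, 0], [0.85, -2.6, 0, 0, 0, 0, 0]])

```text
clock: 35.08
tool_pos: [0.5673, -0.328, 0.1463]
tool_rot: [[0.0, 0.009, 1.0], [-0.0, 1.0, -0.009], [-1.0, -0.0, 0.0]]
ft_force: [0.6, -0.6, -0.0]
opening: 0.0797
```

Call:
move_arm(commands=[[0.85, -0.5, 0, 0, 0, 0, 0], [0.85, -0.9, -0.4, 0, 0, 0, 0], [0.85, -1.2, -1, -0.1, 0, 0, 0], [0.85, -1.2, -1.7, -0.3, 0, 0, 0], [0.85, -1.2, -2.4, -0.6, 0, 0, 0]])

```text
clock: 35.5
tool_pos: [0.5435, -0.4244, 0.1944]
tool_rot: [[0.002, 0.007, 1.0], [-0.001, 1.0, -0.007], [-1.0, -0.001, 0.002]]
ft_force: [0.4, 0.2, -0.6]
opening: 0.0798
```

Call:
move_arm(commands=[[0.85, 0, -0.7, -0.5, 0, 0, 0], [0.85, 0, -1.4, -1, 0, 0, 0], [0.85, 0, -2.1, -1.5, 0, 0, 0], [0.85, 0, -2.8, -2, 0, 0, 0], [0.85, 0, -3.5, -2.5, 0, 0, 0]])

```text
clock: 35.92
tool_pos: [0.4402, -0.5641, 0.1935]
tool_rot: [[0.0, 0.009, 1.0], [-0.0, 1.0, -0.009], [-1.0, -0.0, 0.0]]
ft_force: [0.6, 0.1, 0.4]
opening: 0.08
```

Call:
move_arm(commands=[[0.85, 0, -0.4, -0.4, 0, 0, 0], [0.85, 0, -0.8, -0.8, 0, 0, 0], [0.85, 0, -1, -1, 0, 0, 0], [0.85, 0, -1, -1, 0, 0, 0], [0.85, 0, -1, -1, 0, 0, 0]])

```text
clock: 36.33
tool_pos: [0.4015, -0.6022, 0.1928]
tool_rot: [[0.001, 0.009, 1.0], [0.0, 1.0, -0.009], [-1.0, 0.0, 0.001]]
ft_force: [0.8, -0.2, 0.2]
opening: 0.0801
```

Run:
```python
from h import *
o=status.observe();print(o['tool_pos'])
for n in('top','side'):
    d=look(n,n+'6.png');P=world(d);print(n)
    for N,X,Y,l,h in(('amber',.5685,-.21,.086,.1),('white',.6446,-.211,.094,.11),('jar',.4705,-.0975,.054,.065),('pot',.55,.228,.05,.06),('beaker',.657,-.098,.05,.07)):
        q=P[(P[...,2]>l)&(P[...,2]<h)&(abs(P[...,0]-X)<.035)&(abs(P[...,1]-Y)<.035)]
        if len(q)>5: print(N,len(q),((q.max(0)+q.min(0))/2).round(4))
    for N,l,h in(('timer',.049,.062),):
        q=P[(P[...,2]>l)&(P[...,2]<h)&(abs(P[...,0]-.5675)<.05)&(abs(P[...,1]+.328)<.055)]
        if len(q)>5:print(N,len(q),cv2.minAreaRect((q[:,:2]*1000).astype(np.float32)))
cv2.imwrite('pics/c6.png',np.hstack([cv2.resize(cv2.imread('pics/side6.png')[220:420,200:380],(360,400)),cv2.resize(cv2.imread('pics/top6.png')[150:270,285:425],(440,377))[:400] if 0 else cv2.resize(cv2.imread('pics/top6.png')[150:270,285:417],(440,400))]))
```

```text
[ 0.40145072 -0.60221541  0.19276437]
top
amber 50 [ 0.5678 -0.2114  0.0919]
white 63 [ 0.6427 -0.2121  0.1012]
jar 227 [ 0.4696 -0.0986  0.0586]
pot 95 [0.5482 0.2272 0.0537]
beaker 95 [ 0.6561 -0.0983  0.0586]
timer 393 ((566.8632202148438, -328.80914306640625), (56.88400650024414, 55.519981384277344), 89.2421646118164)
side
amber 99 [ 0.5697 -0.2096  0.0907]
white 139 [ 0.6465 -0.2113  0.0999]
jar 362 [ 0.4718 -0.0975  0.0593]
pot 101 [0.551  0.2281 0.0537]
beaker 234 [ 0.6578 -0.0978  0.0584]
timer 965 ((568.703369140625, -327.4510192871094), (57.27900695800781, 55.559200286865234), 89.8131103515625)
```

View pics/c6.png

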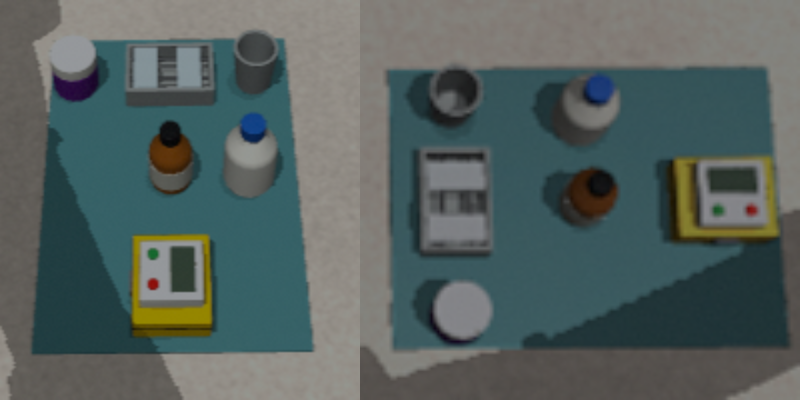

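The final view shows the jar in front of the trough, amber and white in line, the timer square on the box, and the beaker and pot unmoved. Handing in.

```bash
python3 -c "
from station import arm
print(arm.job_done())"
```

```text
the job is handed in; nothing more can be done
None
```

I set out the station in the order asked and handed it in at about 36 s of arm time. No verdict was reported.

The last camera check, with the arm clear, gave these positions (the two cameras agree to 1–4 mm):

| Item | Result |
|---|---|
| Amber | Upright at (0.569, -0.211). This is between the midpoint of the trough and box centres and the middle of the gap between them, about 3 mm from each. |
| White | Upright, 76 mm behind amber centre to centre, so about 30 mm clear. |
| Jar | Upright at (0.471, -0.098), in line with the middle of the trough's front end and about 30 mm clear of it. |
| Timer | Face up on the slide box, within about 1 mm of its centre and 0.5° of square. |
| Pot, beaker | Not moved, within measurement noise. |

The pink look-alike was left alone. The highest wrist force I saw was about 14 N, while setting the jar down. No check failed or disagreed beyond the camera offset.

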